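# Return measured samples to their trays, ejecting the last relay from its test socket

### The job

The incoming-inspection samples have been measured: return each one to the free front compartment of the tray that already holds parts of its kind (both orange relays to the blue tray, the capacitor to the red tray, the transformer to the green tray). One relay still sits sunk in the test socket: press the socket's yellow ejector lever fully down to raise it, then lift it out. Leave all four parts standing upright on the tray floors, released and at rest.

Things in the scene. Friction and masses are not known exactly. Their poses are not given: they have to be found in the camera images.
- relay_a_mid (a point): centre (half-way up) of the orange plug-in relay in the test socket: 22 (x) x 28 (y) x 36 mm, z up, black base, 35 g. At the start it is sunk upright in the pocket, its top 1 mm below the block's top: it cannot be gripped until the lever raises it
- relay_b_mid (a point): centre (half-way up) of the loose orange relay standing on the bench: same kind, 22 (x) x 28 (y) x 36 mm, z up
- capacitor_mid (a point): centre (half-way up) of the loose screw-terminal capacitor standing on the bench: dark blue cylinder, diameter 35 mm, 55 mm high, black top with two metal terminals, 75 g, z up
- transformer_mid (a point): centre (half-way up) of the loose transformer standing on the bench: dark steel core 16 (x) x 42 (y) x 36 mm high, yellow winding 34 (x) x 27 (y) mm round it at 10 to 31 mm above its underside, black foot 34 (x) x 42 (y) x 5 mm; 130 g, z up. Can be gripped on the core ends, 42 mm apart along y
- relay_tray: shallow blue tray fixed on the bench, 130 (x) x 140 (y) x 20 mm high; origin: centre of underside, z up. Floor and walls 3 mm thick. Behind a 20 mm high divider (x = +13.5 mm) a back row of fixed stock relays, up to 39 mm high. The empty front compartment, inner x -62 to +12, y -67 to +67 mm, centre x = -25 mm, takes the two relays, apart in y
- capacitor_tray: shallow red tray fixed on the bench, 130 (x) x 140 (y) x 20 mm high; origin: centre of underside, z up. Floor and walls 3 mm thick. Behind a 20 mm high divider (x = +13.5 mm) a back row of fixed stock capacitors, up to 58 mm high. The empty front compartment, inner x -62 to +12, y -67 to +67 mm, centre x = -25 mm, takes the capacitor
- transformer_tray: shallow green tray fixed on the bench, 130 (x) x 140 (y) x 20 mm high; origin: centre of underside, z up. Floor and walls 3 mm thick. Behind a 20 mm high divider (x = +13.5 mm) a back row of fixed stock transformers, up to 39 mm high. The empty front compartment, inner x -62 to +12, y -67 to +67 mm, centre x = -25 mm, takes the transformer
- socket: relay test socket fixed on the bench: black block 66 (x) x 60 (y) mm, top 51 mm above the bench, on an aluminium plate; origin at bench level, z up; all in x -41 to +41, y -75 to +65 mm. Pocket open at the top, centre (0, -35) mm, 24 (x) x 30 (y) mm, edged white; the relay's x and y lie along the socket's. The ejector lever is on the +y side
- ejector_lever (a joint): angle of the ejector lever, rad: 0 raised, 0.48 fully down on its stop. The plate under the relay rises 37.5 mm per rad: at 0.48 the relay stands 18 mm higher, 17 mm proud of the block. About 3 N on the pad moves it; it stays where it is left
- lever_pad (a point): centre of the top of the lever's yellow finger pad, 28 (x) x 24 (y) mm: raised, 46 mm above the bench and 53 mm to +y of the socket's origin; fully pressed, about 20 mm above the bench and 58 mm to +y. Press straight down from above
There are look-alikes about, which are no part of the job. Leave any turquoise look-alike of the socket alone.

How it is judged:
On the way:
1. the ejector lever is pressed down (past 0.42 rad) and the relay stands raised in the socket's pocket (value of joint ejector_lever above 0.42 rad and z of relay_a_mid in the frame of socket above 0.044 m and x of relay_a_mid in the frame of socket between -0.006 and 0.006 m and y of relay_a_mid in the frame of socket between -0.041 and -0.029 m), for 0.2 s.
At the end, for the whole second after the job is handed in: relays in the blue, capacitor in the red, transformer in the green tray, each in the free front compartment (centre inside its walls), standing on the floor (height within 5 mm), upright within 0.15 rad, slower than 20 mm/s (x of relay_a_mid in the frame of relay_tray between -0.062 and 0.012 m and y of relay_a_mid in the frame of relay_tray between -0.067 and 0.067 m and z of relay_a_mid in the frame of relay_tray between 0.016 and 0.026 m and angle between each of relay_a_mid, relay_b_mid, capacitor_mid, transformer_mid's own z axis and vertical below 0.15 rad and linear speed of each of relay_a, relay_b, capacitor, transformer below 0.02 m/s and x of relay_b_mid in the frame of relay_tray between -0.062 and 0.012 m and y of relay_b_mid in the frame of relay_tray between -0.067 and 0.067 m and z of relay_b_mid in the frame of relay_tray between 0.016 and 0.026 m and x of capacitor_mid in the frame of capacitor_tray between -0.062 and 0.012 m and y of capacitor_mid in the frame of capacitor_tray between -0.067 and 0.067 m and z of capacitor_mid in the frame of capacitor_tray between 0.0255 and 0.0355 m and x of transformer_mid in the frame of transformer_tray between -0.062 and 0.012 m and y of transformer_mid in the frame of transformer_tray between -0.067 and 0.067 m and z of transformer_mid in the frame of transformer_tray between 0.016 and 0.026 m); the robot touches nothing.
It also fails if it takes over 112 s, if anything falls off the work surface, if the arm or the gripper's body presses on something with over 40 N, if the wrist force passes 120 N, or if a joint passes its speed limit or range.

### The arm

A 7-joint arm with a two-finger parallel gripper is mounted at the origin on the work surface. World frame = base frame: x ahead of the robot, y to its left, z up, the work surface at z = 0. Lengths are in m, angles in rad, forces in N, time in s.
With the tool pointing down it reaches from about 0.425 to 0.875 m from the base axis. Payload 4.7 kg.
Tool frame: the origin (TCP) lies at the very end of the fingers, on their centre line; the grasp point (between the pads) lies 19 mm behind it; z points along the fingers, y is the direction in which the jaws open and shut (so a half turn about z gives the same grasp; the last joint's range is limited). The gripper opens to 85 mm and grips with 20 to 120 N. Pads are 22 mm wide; open, the fingers measure 114 mm over their backs; the gripper's body (76 mm by 85 mm) begins 54 mm behind the grasp point. The pads swing forward as they close: fully open they stand 13 mm farther back than shut.
Start: joints at [-1.267, 0.321, -0.07, 1.45, 0.023, 1.371, -0.057], TCP at [0.186, 0.623, 0.231] pointing down, gripper open.
Joint ranges: [-2.86, 2.86], [-0.3, 2.09], [-1.38, 1.24], [0.06, 2.45], [-1.56, 4.7], [0.09, 2.05], [-2.69, 2.69]. Speed limits (rad/s): [2.57, 2.57, 3.14, 3.14, 3.14, 3.14, 3.14].

### API

Orientations are given as a unit quaternion [x, y, z, w].
In Python, from plant import bot, eyes gives the robot as it stands. The module is installed in compiled form; this text tells all that it offers.
- The arm moves only by the tool arm_command, never from a script. Its argument "moves" is a list of rows, each a list of 3 entries, a list of its own where there are three numbers: the shift along the tool's x, y, z in cm, then the turn about the tool's z in degrees, then the opening, from 0 (shut) to 1 (fully open). In form: [[[dx, dy, dz], roll, gripper], ...]. A call has 1 to 10 rows; each row shifts and turns the commanded pose from where the row before left it, along the tool's axes as they then stand; what a row does not reach is not made up. A row lasts 1/12 s, in which the tool goes at most 41.7 mm and 7.16 degrees, less where a joint would pass 70% of its speed; a pose out of reach is approached as far as the arm can. A call is refused whole if a number of a shift passes 4.17 or a number of a turn 7.16, either way. A call with a gripper value outside its range is refused whole. The fingers move at their own pace and stop on an object; "grip_force" is the grip in N (left out, the last holds). Time passes only in rows, so rows that do not move let the fingers close. It gives the time, the measured TCP pose, the force and the opening at its end, in the units of the state.
- bot.state(): the state, without advancing time (a new reading comes with each control period).
- eyes.camera(name): name is "side" or "top"; returns the picture (420x560x3 uint8, blue, green, red); there is no depth.
- eyes.camera_model(name): a dict with "intrinsics" (3x3 intrinsics, pixels), "camera_from_world" (4x4, takes a point from world to camera coordinates). Camera axes: x right, y down, z forward; pixel columns grow to the right and rows downward; lengths in m; the calibration is good to about 2 mm. A picture is of the moment at which its call begins. camera_model takes no time and is no camera call.
- bot.close_job(): hands the job in, once; it reports no verdict.
The state is a dict: "time_s": time; "joint_pos": joint angles; "qd": joint speeds; "tau": joint torques, N m; "tool_pos": TCP position; "eef_rot": TCP orientation; "contact_force": force on the tool from outside, world axes, zero at the start; "wrist_torque": the same for the moment, N m; "grip_width": finger opening in m.
Only numpy, scipy, OpenCV 4.12 (cv2) and the standard library are available. Lean on these libraries where they do the work, as an engineer would, in place of code of your own. Each camera call takes 0.05 s, during which the arm holds its last target.

## Working session

There is one attempt and no reset: what is moved stays moved. The work goes in short steps, Python scripts to look and compute and a tool call to move; the robot and the scene stay as the last step left them, time stands still between calls to the robot, and variables do not carry over. Pictures are saved under pics/ and viewed, and the job is handed in when it is done.

Besides the shell and the picture viewer there is one more tool, called after "Request:" by a JSON object that holds its "api" and its "payload". arm_command: Moves the arm, as the interface text tells. Its arguments: {"type":"object","properties":{"moves":{"type":"array","items":{"type":"array"}},"grip_force":{"type":"number"}},"required":["moves"]}

```bash
mkdir -p pics; python3 - <<'E'
from plant import bot, eyes
import cv2
s=bot.state(); print({k:s[k] for k in s})
for n in("top","side"):
    cv2.imwrite(f"pics/{n}0.png",eyes.camera(n)); m=eyes.camera_model(n); print(n,m)
E
```

```text
{'time_s': 0.0, 'joint_pos': array([-1.26688881,  0.32180904, -0.07010032,  1.45170982,  0.02260287,
        1.3707938 , -0.05691636]), 'qd': array([ 1.98364883e-04, -2.53635851e-03, -6.14390196e-05,  8.12010058e-04,
        4.33368883e-04, -7.08895851e-04, -1.12888575e-04]), 'tau': array([ 4.36437786e-04, -4.93586433e+01, -3.82010238e-01, -3.14324462e+01,
        1.30749919e-02,  1.14242695e-02,  2.48873540e-06]), 'tool_pos': array([0.18563032, 0.62235267, 0.23021521]), 'eef_rot': array([ 1.44382117e-01,  9.89521536e-01, -9.62072857e-04, -9.07294295e-05]), 'contact_force': array([ 0.51874513, -0.47760585, -0.05504142]), 'wrist_torque': array([-0.02246768,  0.00264009, -0.00836154]), 'grip_width': 0.08565286611045178}
top {'intrinsics': array([[444.11019556,   0.        , 282.13060009],
       [  0.        , 444.11019556, 212.74135781],
       [  0.        ,   0.        ,   1.        ]]), 'camera_from_world': array([[-0.01284057, -0.99981845, -0.01407755,  0.02735643],
       [-0.99715125,  0.01385029, -0.07414548,  0.48376823],
       [ 0.074327  ,  0.01308538, -0.99714807,  1.06561397],
       [ 0.        ,  0.        ,  0.        ,  1.        ]])}
side {'intrinsics': array([[442.81185318,   0.        , 275.64695766],
       [  0.        , 442.81185318, 204.10253054],
       [  0.        ,   0.        ,   1.        ]]), 'camera_from_world': array([[-0.97202619, -0.23427388, -0.01675821,  0.46108991],
       [-0.17553864,  0.77202488, -0.61087132,  0.10085133],
       [ 0.15604894, -0.59084121, -0.79155252,  0.97129436],
       [ 0.        ,  0.        ,  0.        ,  1.        ]])}
```

View pics/top0.png

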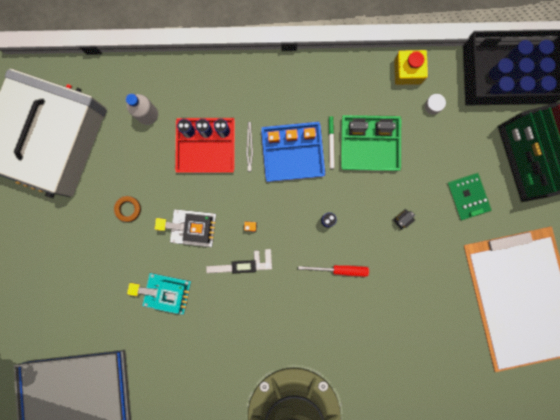

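View pics/side0.png

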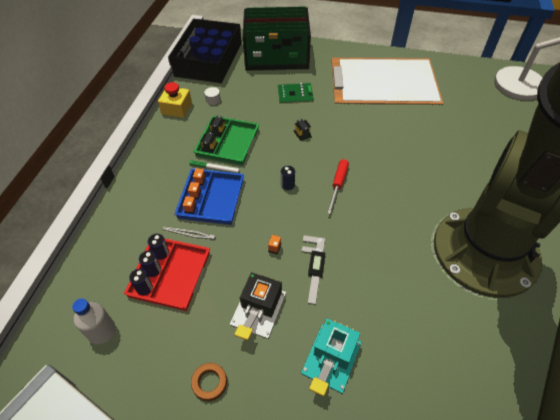

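The top view shows the black socket at (197,229) with its pad at (160,225). The loose relay is at (250,227), the capacitor at (328,220) and the transformer at (404,218). The trays are red (205,146), blue (293,152) and green (371,144). A turquoise look-alike socket sits at (166,294). I'll enlarge these.

```bash
python3 - <<'E'
import cv2
t=cv2.imread("pics/top0.png")
cv2.imwrite("pics/ta.png",cv2.resize(t[195:265,145:270],None,fx=6,fy=6,interpolation=cv2.INTER_CUBIC))
cv2.imwrite("pics/tb.png",cv2.resize(t[195:245,310:420],None,fx=7,fy=7,interpolation=cv2.INTER_CUBIC))
cv2.imwrite("pics/tc.png",cv2.resize(t[105:190,165:415],None,fx=3.2,fy=3.2,interpolation=cv2.INTER_CUBIC))
s=cv2.imread("pics/side0.png")
cv2.imwrite("pics/sa.png",cv2.resize(s[225:345,225:325],None,fx=5,fy=5,interpolation=cv2.INTER_CUBIC))
cv2.imwrite("pics/sb.png",cv2.resize(s[105:205,265:325],None,fx=6,fy=6,interpolation=cv2.INTER_CUBIC))
E
```

```text
(no output)
```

View pics/ta.png

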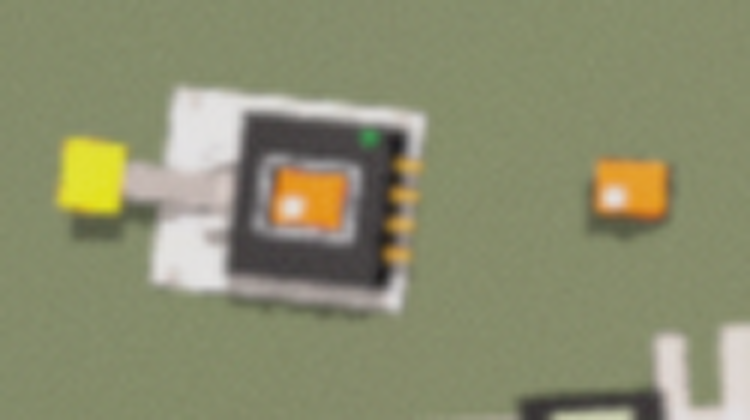

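View pics/tb.png

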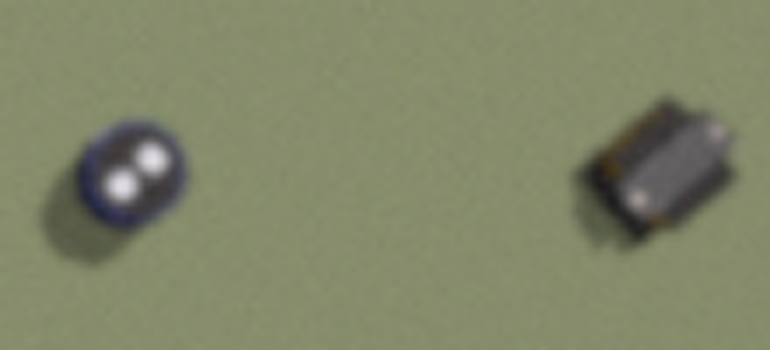

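View pics/tc.png

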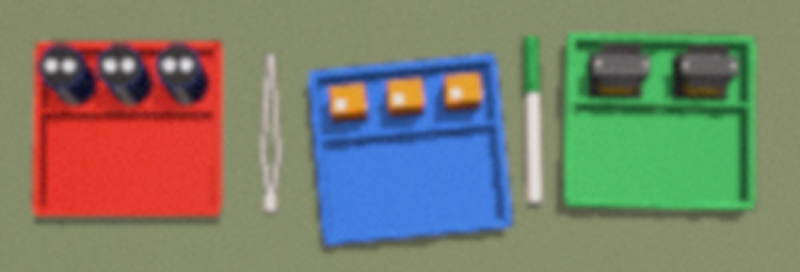

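View pics/sa.png

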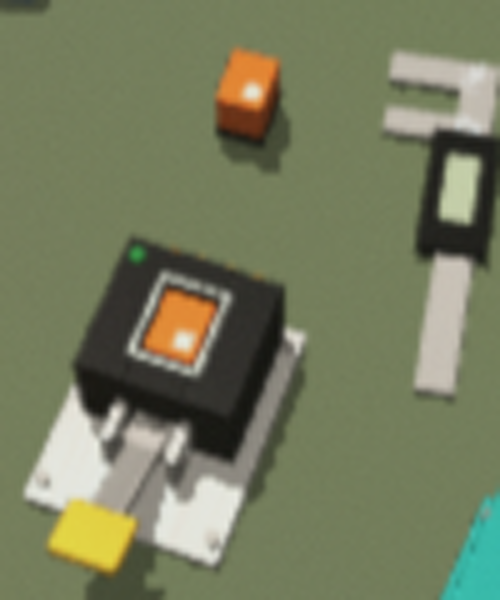

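View pics/sb.png

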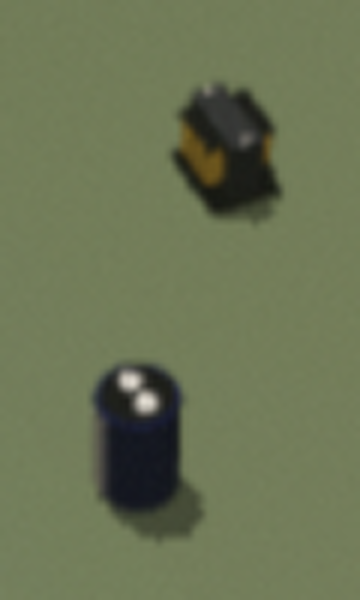

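```bash
cat > h.py <<'E'
import numpy as np
from plant import bot, eyes
def inv(n,u,v,z):
    m=eyes.camera_model(n);K=m["intrinsics"];T=m["camera_from_world"];R=T[:3,:3];t=T[:3,3]
    c=-R.T@t; d=R.T@np.linalg.solve(K,[u,v,1.]); return (c+d*(z-c[2])/d[2])
def proj(n,p):
    m=eyes.camera_model(n);K=m["intrinsics"];T=m["camera_from_world"]
    q=K@(T[:3,:3]@np.array(p)+T[:3,3]);return q[:2]/q[2]
def P(n,ps,z,f,o): return np.array([inv(n,(u+.5)/f-.5+o[0],(v+.5)/f-.5+o[1],z)[:2] for u,v in ps])
def tcp():
    from scipy.spatial.transform import Rotation as R
    s=bot.state();M=R.from_quat(s["eef_rot"]).as_matrix();return s,M
E
python3 - <<'E'
from h import *
np.set_printoptions(precision=4,suppress=True)
A=lambda p,z:P("top",p,z,6,(145,195));B=lambda p,z:P("top",p,z,7,(310,195));C=lambda p,z:P("top",p,z,3.2,(165,105))
S=lambda p,z:P("side",p,z,5,(225,225));S2=lambda p,z:P("side",p,z,6,(265,105))
def show(n,a,b=None):
    print(n,a.mean(0),"" if b is None else b.mean(0));
    if len(a)==4:
        e=np.roll(a,-1,0)-a; print("   edges",np.linalg.norm(e,axis=1),np.degrees(np.arctan2(e[:,1],e[:,0])))
pk=A([(257,155),(363,158),(355,242),(248,235)],.051); pks=S([(162,272),(232,292),(200,375),(130,355)],.051)
show("pocket",pk,pks);show("pocket side",pks)
pad=A([(63,137),(127,145),(122,213),(57,207)],.046);pads=S([(70,500),(137,516),(120,572),(48,542)],.046)
show("pad",pad,pads);
d=pk.mean(0)-pad.mean(0);print("len",np.linalg.norm(d),np.degrees(np.arctan2(*d[::-1])))
d=pks.mean(0)-pads.mean(0);print("len side",np.linalg.norm(d),np.degrees(np.arctan2(*d[::-1])))
rb=A([(595,160),(667,163),(665,215),(593,211)],.036);rbs=S([(235,50),(281,65),(265,108),(219,95)],.036)
show("rb",rb,rbs);show("rbs",rbs)
show("cap",B([(133,174)],.055),S2([(138,398)],.055))
t=B([(715,131),(639,199)],.037);ts=S2([(210,92),(247,138)],.037);show("tr",t,ts)
for q in(t,ts):
    d=q[0]-q[1];print(np.linalg.norm(d),np.degrees(np.arctan2(*d[::-1])))
for n,p in(("red",[(33,42),(222,40),(220,216),(35,217)]),("blue",[(309,71),(496,56),(511,229),(324,245)]),("green",[(567,33),(755,37),(752,209),(563,208)])): show(n,C(p,.02))
E
```

```text
pocket [0.4495 0.2259] [0.4485 0.2274]
   edges [0.042  0.0332 0.0424 0.0317] [-92.3995 174.5504  85.518   -6.2664]
pocket side [0.4485 0.2274] 
   edges [0.0293 0.0374 0.0286 0.0377] [175.5326  84.6747  -3.9734 -94.2222]
pad [0.4596 0.3119] [0.4593 0.3149]
   edges [0.0258 0.0271 0.026  0.0279] [-97.8776 176.1631  83.9923  -4.4321]
len 0.08664978552971311 -96.68917461872242
len side 0.08815727396023587 -96.98905334259837
rb [0.4525 0.0991] [0.4515 0.1019]
   edges [0.0289 0.0208 0.0288 0.0204] [-93.1655 177.3145  86.0611  -2.6144]
rbs [0.4515 0.1019] 
   edges [0.0215 0.0229 0.0208 0.024 ] [171.6843  85.8074  -5.403  -92.7219]
cap [ 0.4641 -0.0886] [ 0.4644 -0.0834]
tr [ 0.4657 -0.2755] [ 0.4655 -0.2719]
0.03506094585760972 -49.30576341426774
0.03379856909589309 -49.66244584145957
red [0.655  0.2105] 
   edges [0.147  0.1377 0.1425 0.1372] [-90.3563 179.0851  89.4418   0.9373]
blue [ 0.6347 -0.0072] 
   edges [0.1449 0.1352 0.1436 0.1361] [ -86.2903 -176.2315   94.075     4.3082]
green [ 0.6539 -0.1989] 
   edges [0.1447 0.134  0.1441 0.1366] [-92.2223 177.1589  88.8182  -2.5879]
```

Request:
{"api": "arm_command", "payload": {"moves": [[[-1.5,-0.9,0],-2,0],[[-3,-1.9,0],-3,0],[[-3,-1.9,0],-3,0],[[-3.2,-1.5,0],-3,0],[[-3.2,-1.5,0],0,0],[[-3.2,-1.5,0],0,0],[[-3.2,-1.5,0],0,0],[[-3.2,-1.5,0],0,0],[[-3.2,-1.5,0],0,0],[[-2,-1,0],0,0]], "grip_force": 40}}

```text
time_s: 0.93
tool_pos: [0.4514, 0.434, 0.2309]
eef_rot: [0.051, 0.999, -0.001, 0.001]
contact_force: [0.5, -0.8, -0.8]
grip_width: -0.0002
```

```bash
cat >> h.py <<'E'
def rel(x,y,z,head):
    s,M=tcp();p=s["tool_pos"];d=M.T@(np.array([x,y,z])-p)
    h=np.degrees(np.arctan2(M[1,1],M[0,1]))
    r=(h-head+180)%360-180
    print("t %.2f tcp %s head %.1f w %.4f F %s tilt %.3f"%(s["time_s"],np.round(p,4),h,s["grip_width"],np.round(s["contact_force"],1),M[2,2]))
    print("tool move cm",np.round(d*100,2),"roll first",round(r,1))
    c,sn=np.cos(np.radians(r)),np.sin(np.radians(r))
    print("after roll move",np.round([100*(c*d[0]+sn*d[1]),100*(-sn*d[0]+c*d[1]),100*d[2]],2), "j7 %.2f"%s["joint_pos"][6])
E
python3 -c "
from h import *
rel(.4595,.313,.06,84.5)"
```

```text
t 0.93 tcp [0.4514 0.434  0.2309] head 84.1 w -0.0002 F [ 0.5 -0.8 -0.8] tilt -1.000
tool move cm [ -2.02 -11.93  17.11] roll first -0.4
after roll move [ -1.94 -11.94  17.11] j7 0.68
```

Request:
{"api": "arm_command", "payload": {"moves": [[[-0.3,-2,0],0,0],[[-0.3,-2,1],0,0],[[-0.3,-2,2],0,0],[[-0.3,-2,2],0,0],[[-0.3,-2,2],0,0],[[-0.3,-1.5,2],0,0],[[0,0,2],0,0],[[0,0,2],0,0],[[0,0,1],0,0],[[0,0,0],0,0]]}}

```text
time_s: 1.77
tool_pos: [0.4525, 0.3201, 0.0886]
eef_rot: [0.049, 0.999, -0.002, -0.002]
contact_force: [0.3, -0.9, -0.8]
grip_width: -0.0001
```

```bash
python3 - <<'E'
from h import *
import cv2
rel(.4595,.313,.046,84.5)
cv2.imwrite("pics/s1.png",cv2.resize(eyes.camera("side")[200:370,180:340],None,fx=3.5,fy=3.5,interpolation=cv2.INTER_CUBIC))
E
```

```text
t 1.77 tcp [0.4525 0.3201 0.0886] head 84.4 w -0.0001 F [ 0.3 -0.9 -0.8] tilt -1.000
tool move cm [-0.78 -0.62  4.26] roll first -0.1
after roll move [-0.78 -0.63  4.26] j7 0.84
```

View pics/s1.png

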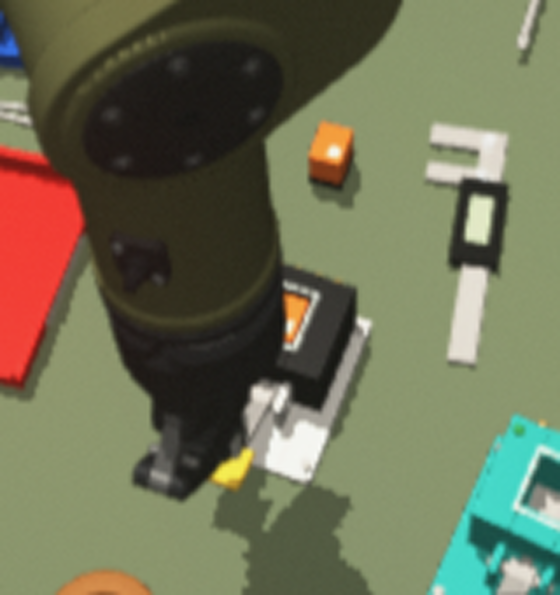

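Request:
{"api": "arm_command", "payload": {"moves": [[[-0.4,-0.2,0],0,0],[[-0.4,-0.2,0.5],0,0],[[0,0,1],0,0],[[0,0,1],0,0],[[0,0,1],0,0],[[0,0,1],0,0],[[0,0,0.5],0,0],[[0,0,0],0,0]]}}

```text
time_s: 2.48
tool_pos: [0.461, 0.3165, 0.0398]
eef_rot: [0.049, 0.999, -0.001, -0.001]
contact_force: [-0.4, -0.0, 0.2]
grip_width: 0.0001
```

```bash
python3 -c "
from h import *
rel(.4605,.317,.02,84.5)"
```

```text
t 2.48 tcp [0.461  0.3165 0.0398] head 84.4 w 0.0001 F [-0.4 -0.   0.2] tilt -1.000
tool move cm [0.06 0.05 1.98] roll first -0.1
after roll move [0.06 0.05 1.98] j7 0.86
```

Request:
{"api": "arm_command", "payload": {"moves": [[[0,0,0.5],0,0],[[0,0,0.5],0,0],[[0,0,0.4],0,0],[[0,0,0.2],0,0],[[0,0,0],0,0]]}}

```text
time_s: 2.9
tool_pos: [0.4621, 0.3173, 0.0253]
eef_rot: [0.049, 0.999, 0.0, 0.0]
contact_force: [0.4, 2.4, 1.4]
grip_width: -0.0001
```

```bash
python3 - <<'E'
from h import *
import cv2
rel(.4605,.317,.02,84.5)
cv2.imwrite("pics/s2.png",cv2.resize(eyes.camera("side")[200:370,180:340],None,fx=3.5,fy=3.5,interpolation=cv2.INTER_CUBIC))
E
```

```text
t 2.90 tcp [0.4621 0.3173 0.0253] head 84.4 w -0.0001 F [0.4 2.4 1.4] tilt -1.000
tool move cm [ 0.16 -0.05  0.53] roll first -0.1
after roll move [ 0.16 -0.05  0.53] j7 0.87
```

View pics/s2.png

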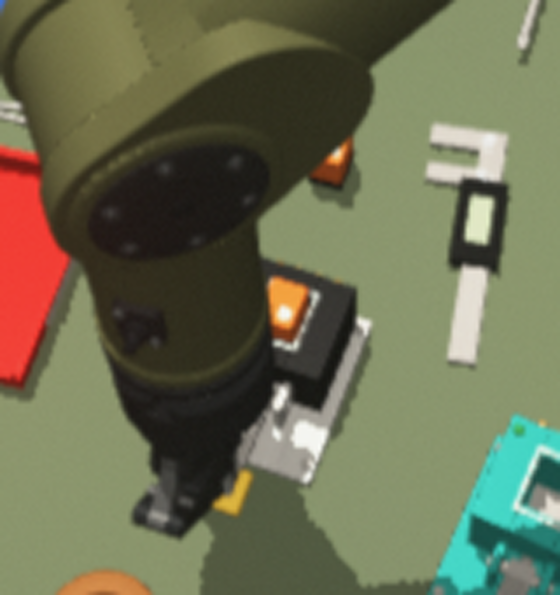

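The orange relay now rises out of the pocket, at crop (288,305). I'll keep pressing to the stop.

Request:
{"api": "arm_command", "payload": {"moves": [[[0,0,0.3],0,0],[[0,0,0.3],0,0],[[0,0,0.2],0,0],[[0,0,0],0,0],[[0,0,0],0,0]]}}

```text
time_s: 3.37
tool_pos: [0.4624, 0.3172, 0.0207]
eef_rot: [0.049, 0.999, 0.001, 0.0]
contact_force: [-6.8, -1.3, 23.7]
grip_width: 0.0002
```

Request:
{"api": "arm_command", "payload": {"moves": [[[0,0,0.1],0,0],[[0,0,0],0,0],[[0,0,-1],0,0],[[0,0,-2],0,0],[[0,0,-2.5],0,0],[[0,0,-2.5],0,0.6],[[0,0,-2.5],0,0.6],[[0,0,-2],0,0.6],[[0,3,0],0,0.6],[[0,3,0],0,0.6]]}}

```text
time_s: 4.2
tool_pos: [0.4696, 0.374, 0.1425]
eef_rot: [0.051, 0.999, -0.0, 0.001]
contact_force: [-0.3, 0.9, 0.6]
grip_width: 0.0513
```

```bash
python3 - <<'E'
from h import *
import cv2
rel(.449,.2267,.1,84.5)
t=eyes.camera("top");s=eyes.camera("side")
cv2.imwrite("pics/s3.png",cv2.resize(s[225:345,225:325],None,fx=5,fy=5,interpolation=cv2.INTER_CUBIC))
cv2.imwrite("pics/t3.png",cv2.resize(t[195:265,145:270],None,fx=6,fy=6,interpolation=cv2.INTER_CUBIC))
E
```

```text
t 4.20 tcp [0.4696 0.374  0.1425] head 84.1 w 0.0513 F [-0.3  0.9  0.6] tilt -1.000
tool move cm [  0.54 -14.86   4.27] roll first -0.4
after roll move [  0.64 -14.85   4.27] j7 0.78
```

View pics/s3.png

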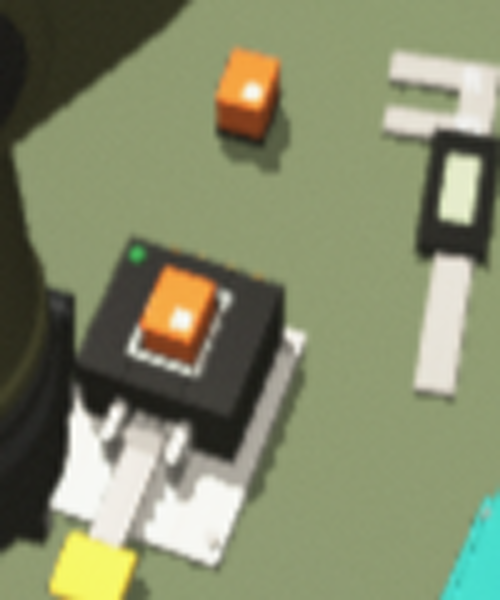

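View pics/t3.png

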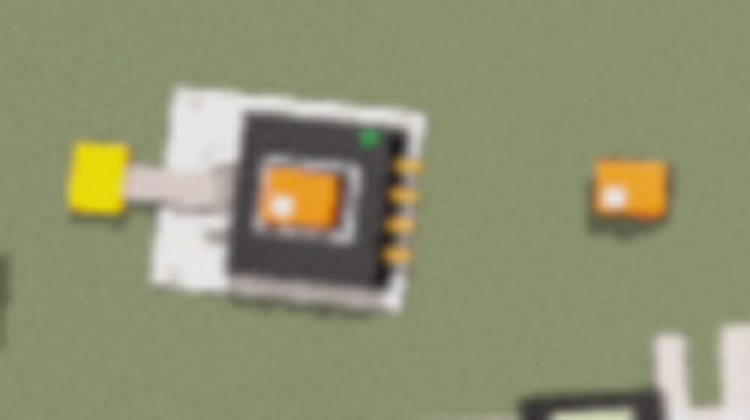

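```bash
python3 - <<'E'
from h import *
print(P("top",[(300,195)],.068,6,(145,195)),P("side",[(178,303)],.068,5,(225,225)))
print(P("top",[(306,198)],.051,6,(145,195)))
rel(.4495,.227,.1,84.8)
E
```

```text
[[0.44972002 0.22453124]] [[0.44894264 0.22761275]]
[[0.44926581 0.22574797]]
t 4.30 tcp [0.4661 0.3803 0.1405] head 84.7 w 0.0510 F [-1.   0.9  0.3] tilt -1.000
tool move cm [  0.23 -15.42   4.04] roll first -0.1
after roll move [  0.26 -15.42   4.04] j7 0.78
```

Request:
{"api": "arm_command", "payload": {"moves": [[[0,-1.5,0],0,0.6],[[0,-2.5,0],0,0.6],[[0.1,-2.5,0],0,0.6],[[0.1,-2.5,0],0,0.6],[[0,-2.5,0],0,0.6],[[0,-2.5,0],0,0.6],[[0,-1.5,1],0,0.6],[[0,0,2],0,0.6],[[0,0,1.5],0,0.6],[[0,0,0],0,0.6]]}}

```text
time_s: 5.13
tool_pos: [0.4477, 0.2189, 0.0925]
eef_rot: [0.05, 0.999, -0.003, -0.003]
contact_force: [-0.1, 0.1, -0.2]
grip_width: 0.0512
```

```bash
python3 -c "
from h import *
rel(.4493,.2265,.055,84.8)"
```

```text
t 5.13 tcp [0.4477 0.2189 0.0925] head 84.3 w 0.0512 F [-0.1  0.1 -0.2] tilt -1.000
tool move cm [-0.1   0.8   3.74] roll first -0.5
after roll move [-0.11  0.8   3.74] j7 0.99
```

Request:
{"api": "arm_command", "payload": {"moves": [[[-0.1,0.4,0.5],0,0.6],[[0,0.2,0.5],0,0.6],[[0,0,0.5],0,0.6],[[0,0,0],0,0.6],[[0,0,0],0,0.6]]}}

```text
time_s: 5.55
tool_pos: [0.4521, 0.2282, 0.0813]
eef_rot: [0.049, 0.999, -0.0, -0.0]
contact_force: [-0.1, -0.0, 0.5]
grip_width: 0.0513
```

```bash
python3 - <<'E'
from h import *
import cv2
rel(.4493,.2265,.055,84.8)
t=eyes.camera("top");s=eyes.camera("side")
cv2.imwrite("pics/s4.png",cv2.resize(s[225:345,185:325],None,fx=4,fy=4,interpolation=cv2.INTER_CUBIC))
E
```

```text
t 5.55 tcp [0.4521 0.2282 0.0813] head 84.4 w 0.0513 F [-0.1 -0.   0.5] tilt -1.000
tool move cm [ 0.26 -0.2   2.63] roll first -0.4
after roll move [ 0.27 -0.2   2.63] j7 0.98
```

View pics/s4.png

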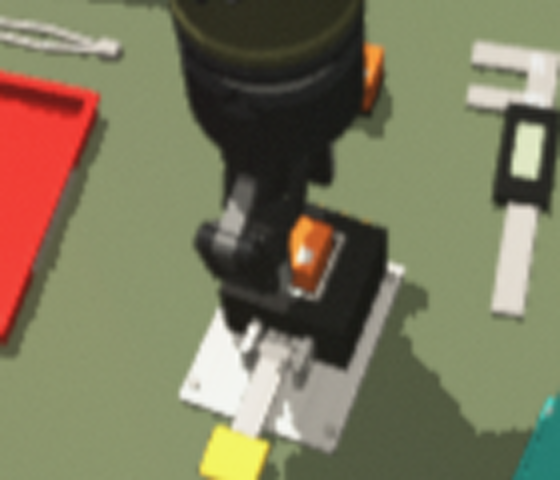

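Request:
{"api": "arm_command", "payload": {"moves": [[[0.25,-0.2,0.3],0,0.6],[[0,0,0.6],0,0.6],[[0,0,0.7],0,0.6],[[0,0,0.6],0,0.6],[[0,0,0.4],0,0.6],[[0,0,0],0,0.6],[[0,0,0],0,0.6]]}}

```text
time_s: 6.23
tool_pos: [0.4493, 0.2263, 0.0549]
eef_rot: [0.049, 0.999, -0.0, -0.0]
contact_force: [0.4, 0.8, -0.8]
grip_width: 0.0516
```

```bash
python3 - <<'E'
from h import *
import cv2
rel(.4493,.2265,.055,84.8)
t=eyes.camera("top");s=eyes.camera("side")
cv2.imwrite("pics/s5.png",cv2.resize(s[225:345,185:325],None,fx=4,fy=4,interpolation=cv2.INTER_CUBIC))
E
```

```text
t 6.23 tcp [0.4493 0.2263 0.0549] head 84.4 w 0.0516 F [ 0.4  0.8 -0.8] tilt -1.000
tool move cm [ 0.    0.02 -0.01] roll first -0.4
after roll move [ 0.    0.02 -0.01] j7 0.99
```

View pics/s5.png

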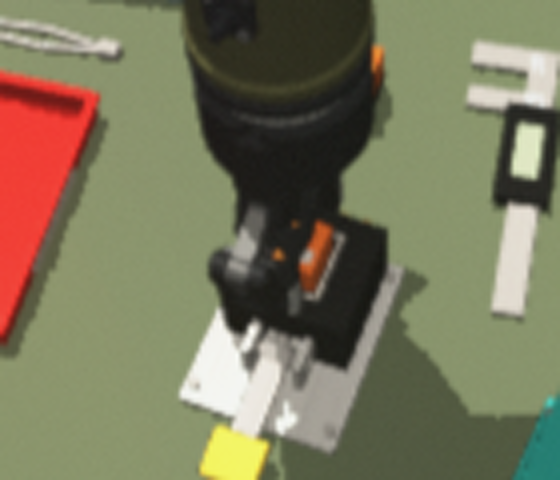

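Request:
{"api": "arm_command", "payload": {"moves": [[[0,0,0],0,0.4],[[0,0,0],0,0.3],[[0,0,0],0,0.2],[[0,0,0],0,0.1],[[0,0,0],0,0.1],[[0,0,0],0,0.1],[[0,0,0],0,0.1],[[0,0,0],0,0.1]], "grip_force": 30}}

```text
time_s: 7.0
tool_pos: [0.4498, 0.2266, 0.0556]
eef_rot: [0.049, 0.999, 0.0, 0.0]
contact_force: [-0.2, -0.2, 3.0]
grip_width: 0.0272
```

Request:
{"api": "arm_command", "payload": {"moves": [[[0,0,-0.4],0,0.1],[[0,0,-0.8],0,0.1],[[0,0,-1],0,0.1],[[0,0,-1],0,0.1],[[0,0,-1.5],0,0.1],[[0,0,-1.5],0,0.1],[[0,0,-1.5],0,0.1],[[0,0,-1.5],0,0.1],[[0,0,-0.5],0,0.1],[[0,0,0],0,0.1]]}}

```text
time_s: 7.83
tool_pos: [0.4505, 0.2271, 0.1545]
eef_rot: [0.049, 0.999, 0.001, 0.001]
contact_force: [1.0, 0.2, -0.6]
grip_width: 0.0268
```

```bash
python3 - <<'E'
from h import *
import cv2
rel(.608,.025,.153,94)
t=eyes.camera("top");s=eyes.camera("side")
cv2.imwrite("pics/s6.png",cv2.resize(s[165:315,185:325],None,fx=4,fy=4,interpolation=cv2.INTER_CUBIC))
E
```

```text
t 7.83 tcp [0.4505 0.2271 0.1545] head 84.4 w 0.0268 F [ 1.   0.2 -0.6] tilt -1.000
tool move cm [-17.65 -18.58   0.15] roll first -9.6
after roll move [-14.31 -21.26   0.15] j7 0.97
```

View pics/s6.png

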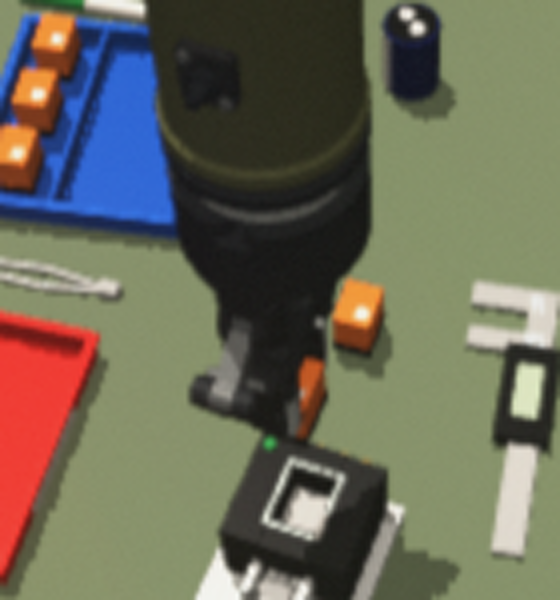

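Request:
{"api": "arm_command", "payload": {"moves": [[[0,0,0],-4.8,0.1],[[0,-1,0],-4.8,0.1],[[-1.8,-2.3,0],0,0.1],[[-1.8,-2.6,0],0,0.1],[[-1.8,-2.6,0],0,0.1],[[-1.8,-2.6,0],0,0.1],[[-1.8,-2.6,0],0,0.1],[[-1.8,-2.6,0],0,0.1],[[-1.8,-2.5,0],0,0.1],[[-1.7,-2.4,0],0,0.1]]}}

```text
time_s: 8.77
tool_pos: [0.6061, 0.0233, 0.1509]
eef_rot: [-0.035, 0.999, -0.0, -0.001]
contact_force: [0.2, 0.4, 0.0]
grip_width: 0.0273
```

Request:
{"api": "arm_command", "payload": {"moves": [[[0,0,1],0,0.1],[[0,0,2],0,0.1],[[0,0,2],0,0.1],[[0,0,2],0,0.1],[[0,0,1],0,0.1],[[0,0,0],0,0.1],[[0,0,0],0,0.1]]}}

```text
time_s: 9.35
tool_pos: [0.6055, 0.0249, 0.0716]
eef_rot: [-0.035, 0.999, -0.0, -0.001]
contact_force: [0.1, 0.6, -0.9]
grip_width: 0.0269
```

```bash
python3 - <<'E'
from h import *
import cv2
rel(.608,.025,.028,94)
s=eyes.camera("side")
cv2.imwrite("pics/s7.png",cv2.resize(s[120:260,145:315],None,fx=4,fy=4,interpolation=cv2.INTER_CUBIC))
E
```

```text
t 9.35 tcp [0.6055 0.0249 0.0716] head 94.0 w 0.0269 F [ 0.1  0.6 -0.9] tilt -1.000
tool move cm [-0.26 -0.01  4.36] roll first -0.0
after roll move [-0.26 -0.01  4.36] j7 1.67
```

View pics/s7.png

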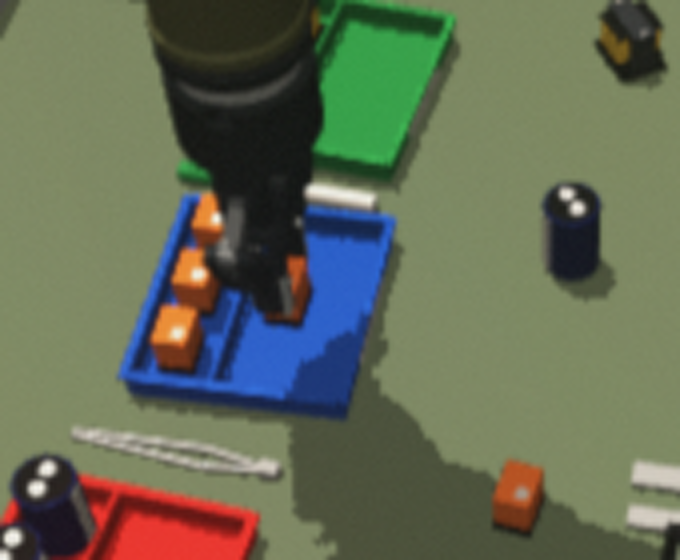

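The relay hangs over the blue front compartment, at crop (290,290). Lowering it.

Request:
{"api": "arm_command", "payload": {"moves": [[[0,0,1],0,0.1],[[0,0,1.2],0,0.1],[[0,0,1],0,0.1],[[0,0,0.7],0,0.1],[[0,0,0.4],0,0.1],[[0,0,0],0,0.1],[[0,0,0],0,0.1]]}}

```text
time_s: 9.98
tool_pos: [0.606, 0.0248, 0.029]
eef_rot: [-0.035, 0.999, -0.0, -0.0]
contact_force: [-0.2, 0.3, -0.2]
grip_width: 0.0275
```

Request:
{"api": "arm_command", "payload": {"moves": [[[0,0,0.15],0,0.1],[[0,0,0.1],0,0.1],[[0,0,0],0,0.1]]}}

```text
time_s: 10.23
tool_pos: [0.6063, 0.0249, 0.027]
eef_rot: [-0.035, 0.999, 0.0, 0.0]
contact_force: [0.5, 0.4, -0.3]
grip_width: 0.027
```

Close to the floor, so I'm releasing it and rising.

Request:
{"api": "arm_command", "payload": {"moves": [[[0,0,0],0,0.38],[[0,0,0],0,0.45],[[0,0,0],0,0.55],[[0,0,-0.5],0,0.6],[[0,0,-1.5],0,0.6],[[0,0,-2],0,0.6],[[0,0,-2],0,0.6],[[0,0,-2],0,0.6],[[0,0,-2],0,0.6],[[0,0,0],0,0.6]]}}

```text
time_s: 11.07
tool_pos: [0.6091, 0.0249, 0.1319]
eef_rot: [-0.035, 0.999, 0.001, 0.004]
contact_force: [1.1, -0.8, 0.4]
grip_width: 0.0512
```

```bash
python3 - <<'E'
from h import *
import cv2
rel(.452,.1005,.12,87)
s=eyes.camera("side")
cv2.imwrite("pics/s8.png",cv2.resize(s[120:260,145:315],None,fx=4,fy=4,interpolation=cv2.INTER_CUBIC))
E
```

```text
t 11.07 tcp [0.6091 0.0249 0.1319] head 94.0 w 0.0512 F [ 1.1 -0.8  0.4] tilt -1.000
tool move cm [15.15  8.63  1.08] roll first 7.0
after roll move [16.09  6.73  1.08] j7 1.65
```

View pics/s8.png

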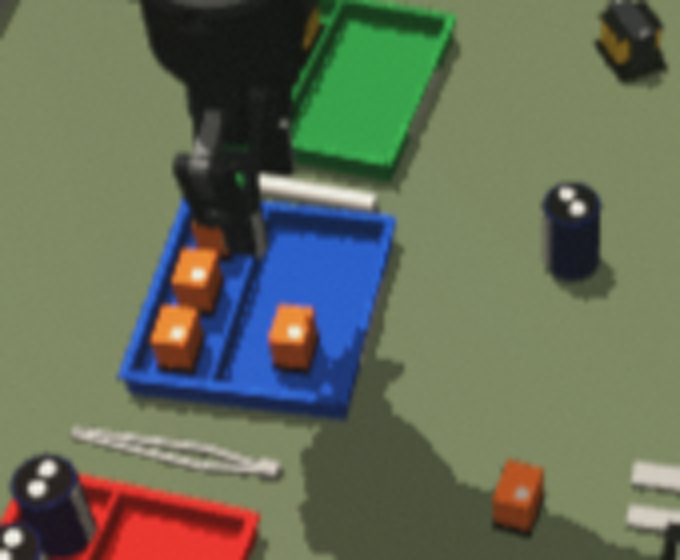

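Request:
{"api": "arm_command", "payload": {"moves": [[[0.5,0.3,0],6.5,0.6],[[2,0.8,0],0,0.6],[[2,0.8,0],0,0.6],[[2,0.8,0],0,0.6],[[2,0.8,0],0,0.6],[[2,0.8,0],0,0.6],[[2,0.8,0],0,0.6],[[2,0.8,0],0,0.6],[[1.6,0.8,0.5],0,0.6],[[0,0,1],0,0.6]]}}

```text
time_s: 11.95
tool_pos: [0.4451, 0.1004, 0.1115]
eef_rot: [0.02, 1.0, 0.001, -0.001]
contact_force: [0.8, -0.0, -0.4]
grip_width: 0.051
```

Request:
{"api": "arm_command", "payload": {"moves": [[[0,0,1.5],0,0.6],[[0,0,1.5],0,0.6],[[0,0,1],0,0.6],[[0,0,0],0,0.6],[[0,0,0],0,0.6]]}}

```text
time_s: 12.37
tool_pos: [0.4475, 0.0977, 0.0711]
eef_rot: [0.022, 1.0, -0.001, -0.001]
contact_force: [0.2, -0.6, -0.1]
grip_width: 0.051
```

```bash
python3 - <<'E'
from h import *
import cv2
rel(.452,.1005,.024,87)
s=eyes.camera("side")
cv2.imwrite("pics/s9.png",cv2.resize(s[160:300,195:365],None,fx=4,fy=4,interpolation=cv2.INTER_CUBIC))
E
```

```text
t 12.37 tcp [0.4475 0.0977 0.0711] head 87.5 w 0.0510 F [ 0.2 -0.6 -0.1] tilt -1.000
tool move cm [-0.44  0.3   4.7 ] roll first 0.5
after roll move [-0.44  0.31  4.7 ] j7 1.27
```

View pics/s9.png

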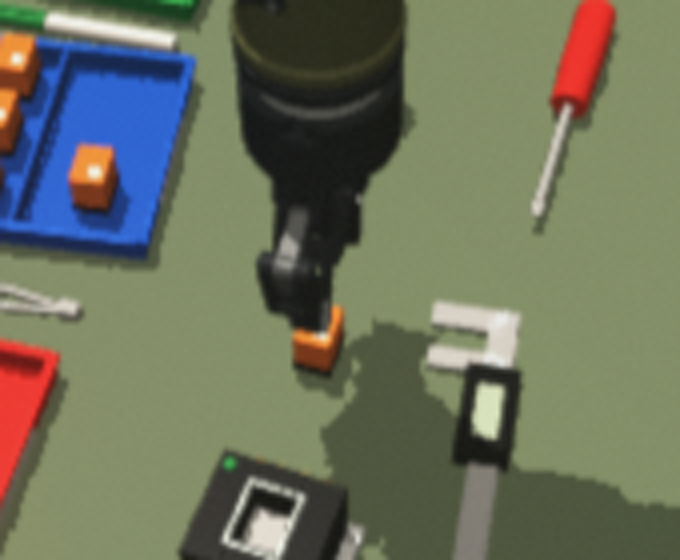

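Request:
{"api": "arm_command", "payload": {"moves": [[[-0.45,0.3,0.3],0,0.6],[[0,0,1],0,0.6],[[0,0,1.2],0,0.6],[[0,0,1.2],0,0.6],[[0,0,0.8],0,0.6],[[0,0,0.2],0,0.6],[[0,0,0],0,0.6],[[0,0,0],0,0.6]]}}

```text
time_s: 13.08
tool_pos: [0.4529, 0.1012, 0.0251]
eef_rot: [0.022, 1.0, 0.0, 0.0]
contact_force: [0.7, 0.5, -0.2]
grip_width: 0.0511
```

```bash
python3 - <<'E'
from h import *
import cv2
rel(.452,.1005,.024,87)
s=eyes.camera("side")
cv2.imwrite("pics/s10.png",cv2.resize(s[190:300,225:335],None,fx=5,fy=5,interpolation=cv2.INTER_CUBIC))
E
```

```text
t 13.08 tcp [0.4529 0.1012 0.0251] head 87.5 w 0.0511 F [ 0.7  0.5 -0.2] tilt -1.000
tool move cm [ 0.08 -0.07  0.11] roll first 0.5
after roll move [ 0.08 -0.07  0.11] j7 1.30
```

View pics/s10.png

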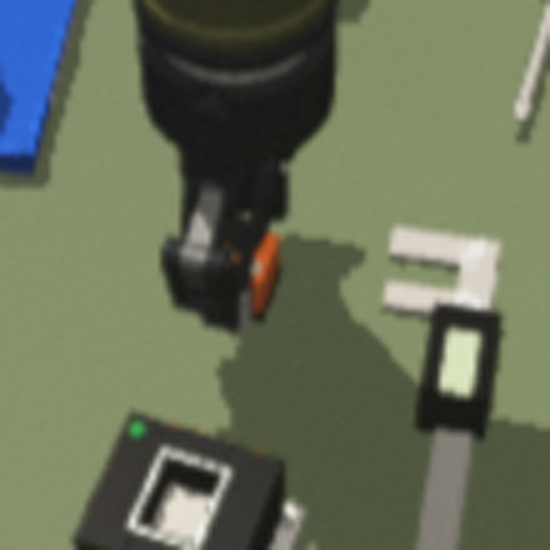

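Good: the relay sits between the jaws. Gripping and lifting.

Request:
{"api": "arm_command", "payload": {"moves": [[[0,0,0.1],0,0.4],[[0,0,0],0,0.3],[[0,0,0],0,0.2],[[0,0,0],0,0.1],[[0,0,0],0,0.1],[[0,0,0],0,0.1],[[0,0,0],0,0.1]]}}

```text
time_s: 13.72
tool_pos: [0.4531, 0.1013, 0.0244]
eef_rot: [0.022, 1.0, 0.0, 0.001]
contact_force: [-0.4, 1.1, 4.8]
grip_width: 0.0271
```

Request:
{"api": "arm_command", "payload": {"moves": [[[0,0,-0.5],0,0.1],[[0,0,-1],0,0.1],[[0,0,-2],0,0.1],[[0,0,-2],0,0.1],[[0,0,-2],0,0.1],[[0,0,-2],0,0.1],[[0,0,-1],0,0.1],[[0,0,0],0,0.1]]}}

```text
time_s: 14.38
tool_pos: [0.454, 0.1015, 0.1314]
eef_rot: [0.022, 1.0, 0.001, 0.002]
contact_force: [0.6, 0.8, -0.6]
grip_width: 0.0271
```

```bash
python3 - <<'E'
from h import *
rel(.612,-.040,.12,94)
E
```

```text
t 14.38 tcp [0.454  0.1015 0.1314] head 87.5 w 0.0271 F [ 0.6  0.8 -0.6] tilt -1.000
tool move cm [-16.4  -13.45   1.18] roll first -6.5
after roll move [-14.77 -15.22   1.18] j7 1.25
```

Request:
{"api": "arm_command", "payload": {"moves": [[[0,0,0],-6.5,0.1],[[-1.5,-1.5,0],0,0.1],[[-2,-2,0],0,0.1],[[-2,-2,0],0,0.1],[[-2,-2,0],0,0.1],[[-2,-2.1,0],0,0.1],[[-2,-2.1,0],0,0.1],[[-2,-2.1,0],0,0.1],[[-1.2,-1.4,0],0,0.1],[[0,0,0],0,0.1]]}}

```text
time_s: 15.22
tool_pos: [0.6108, -0.045, 0.1272]
eef_rot: [-0.032, 0.999, -0.002, -0.0]
contact_force: [0.1, 0.3, -0.2]
grip_width: 0.0269
```

Request:
{"api": "arm_command", "payload": {"moves": [[[0,0,1],0,0.1],[[0,0,2],0,0.1],[[0,0,2],0,0.1],[[0,0,1],0,0.1],[[0,0,0],0,0.1]]}}

```text
time_s: 15.63
tool_pos: [0.6063, -0.0389, 0.0649]
eef_rot: [-0.036, 0.999, 0.0, -0.004]
contact_force: [-0.6, 0.2, -1.9]
grip_width: 0.0266
```

```bash
python3 - <<'E'
from h import *
import cv2
rel(.612,-.040,.0265,94)
s=eyes.camera("side")
cv2.imwrite("pics/s11.png",cv2.resize(s[120:260,145:315],None,fx=4,fy=4,interpolation=cv2.INTER_CUBIC))
E
```

```text
t 15.63 tcp [ 0.6063 -0.0389  0.0649] head 94.1 w 0.0266 F [-0.6  0.2 -1.9] tilt -1.000
tool move cm [-0.59 -0.16  3.84] roll first 0.1
after roll move [-0.59 -0.16  3.84] j7 1.80
```

View pics/s11.png

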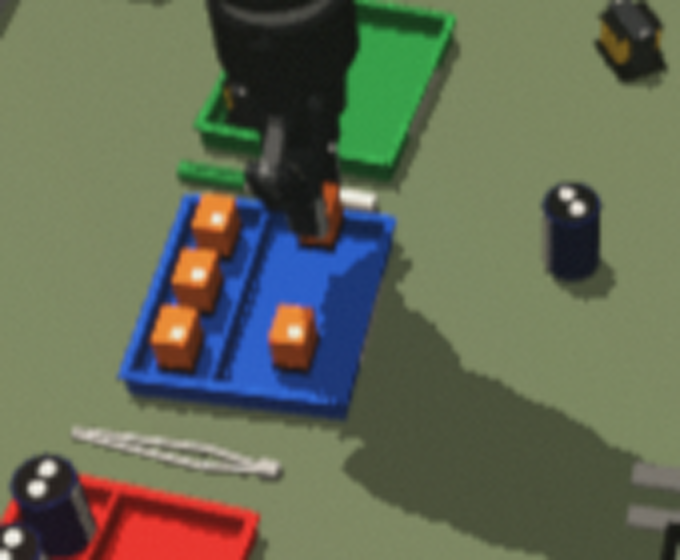

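Request:
{"api": "arm_command", "payload": {"moves": [[[0,0,0.8],0,0.1],[[0,0,1],0,0.1],[[0,0,0.8],0,0.1],[[0,0,0.6],0,0.1],[[0,0,0.3],0,0.1],[[0,0,0],0,0.1],[[0,0,0],0,0.1]]}}

```text
time_s: 16.27
tool_pos: [0.6097, -0.0404, 0.0338]
eef_rot: [-0.035, 0.999, 0.0, -0.0]
contact_force: [0.3, 0.2, -0.5]
grip_width: 0.027
```

Request:
{"api": "arm_command", "payload": {"moves": [[[0,0,0.4],0,0.1],[[0,0,0.2],0,0.1],[[0,0,0.1],0,0.1],[[0,0,0],0,0.1],[[0,0,0],0,0.1]]}}

```text
time_s: 16.68
tool_pos: [0.61, -0.0403, 0.0275]
eef_rot: [-0.035, 0.999, 0.0, 0.0]
contact_force: [-1.6, -0.2, 5.2]
grip_width: 0.0272
```

Request:
{"api": "arm_command", "payload": {"moves": [[[0,0,0],0,0.36],[[0,0,0],0,0.45],[[0,0,0],0,0.5],[[0,0,-0.5],0,0.5],[[0,0,-1.5],0,0.5],[[0,0,-2],0,0.5],[[0,0,-2],0,0.5],[[0,0,-2],0,0.6],[[0,0,-2],0,0.7],[[0,0,0],0,0.7]]}}

```text
time_s: 17.52
tool_pos: [0.6125, -0.0407, 0.1317]
eef_rot: [-0.035, 0.999, 0.0, 0.004]
contact_force: [1.6, 0.6, 1.0]
grip_width: 0.0599
```

```bash
python3 - <<'E'
from h import *
import cv2
rel(.4642,-.086,.13,90)
s=eyes.camera("side")
cv2.imwrite("pics/s12.png",cv2.resize(s[120:260,145:315],None,fx=4,fy=4,interpolation=cv2.INTER_CUBIC))
E
```

```text
t 17.52 tcp [ 0.6125 -0.0407  0.1317] head 94.0 w 0.0599 F [1.6 0.6 1. ] tilt -1.000
tool move cm [15.11 -3.49  0.05] roll first 4.0
after roll move [14.83 -4.53  0.05] j7 1.78
```

View pics/s12.png

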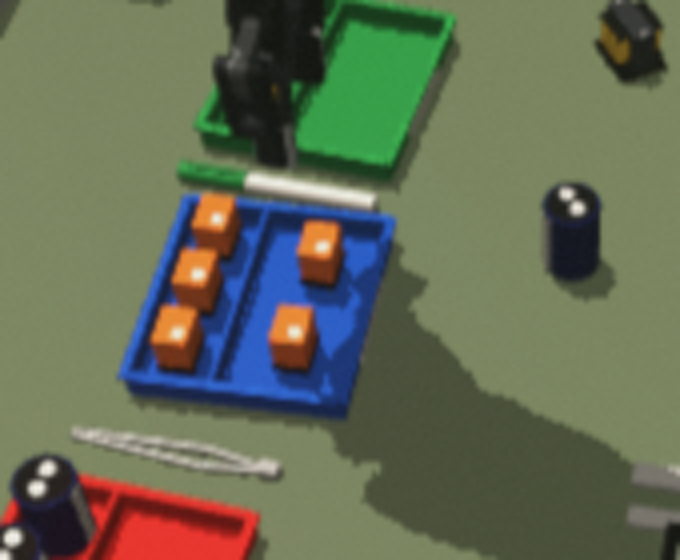

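Both relays stand upright in the blue tray. On to the capacitor.

Request:
{"api": "arm_command", "payload": {"moves": [[[1.5,-0.4,0],0,0.7],[[2,-0.5,0],0,0.7],[[2,-0.5,0],0,0.7],[[2,-0.5,0],0,0.7],[[2,-0.5,0],0,0.7],[[2,-0.5,0],0,0.7],[[2,-0.5,0],0,0.7],[[1.6,-0.1,0],0,0.7],[[0,0,1],0,0.7],[[0,0,1],0,0.7]]}}

```text
time_s: 18.4
tool_pos: [0.4615, -0.0855, 0.1061]
eef_rot: [-0.035, 0.999, 0.0, 0.001]
contact_force: [0.3, -0.1, 0.0]
grip_width: 0.0599
```

Request:
{"api": "arm_command", "payload": {"moves": [[[0,0,1],0,0.7],[[0,0,0.5],0,0.7],[[0,0,0],0,0.7],[[0,0,0],0,0.7]]}}

```text
time_s: 18.73
tool_pos: [0.4615, -0.0857, 0.091]
eef_rot: [-0.035, 0.999, -0.0, -0.001]
contact_force: [0.2, 0.1, 0.7]
grip_width: 0.0596
```

```bash
python3 - <<'E'
from h import *
import cv2
rel(.4642,-.086,.028,94)
s=eyes.camera("side")
cv2.imwrite("pics/s13.png",cv2.resize(s[100:230,225:365],None,fx=4,fy=4,interpolation=cv2.INTER_CUBIC))
E
```

```text
t 18.73 tcp [ 0.4615 -0.0857  0.091 ] head 94.0 w 0.0596 F [0.2 0.1 0.7] tilt -1.000
tool move cm [-0.27 -0.05  6.3 ] roll first 0.0
after roll move [-0.27 -0.05  6.3 ] j7 1.80
```

View pics/s13.png

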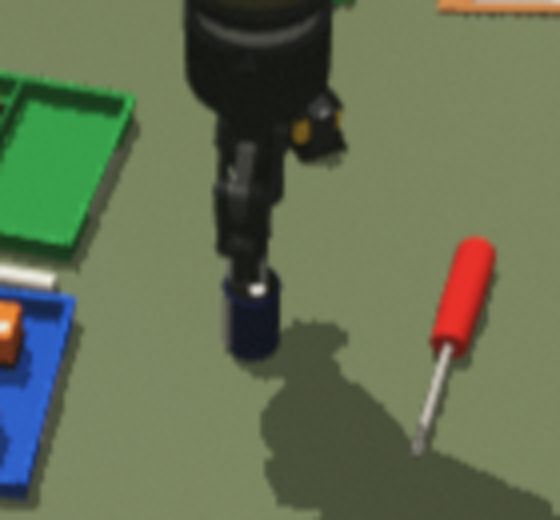

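Request:
{"api": "arm_command", "payload": {"moves": [[[-0.25,0,0.5],0,0.7],[[0,0,1],0,0.7],[[0,0,1.2],0,0.7],[[0,0,1.2],0,0.7],[[0,0,1.2],0,0.7],[[0,0,0.8],0,0.7],[[0,0,0.4],0,0.7],[[0,0,0],0,0.7],[[0,0,0],0,0.7]]}}

```text
time_s: 19.53
tool_pos: [0.4642, -0.0857, 0.0288]
eef_rot: [-0.035, 0.999, -0.0, 0.0]
contact_force: [-0.1, -0.2, -0.5]
grip_width: 0.0599
```

```bash
python3 - <<'E'
from h import *
import cv2
rel(.4642,-.086,.028,94)
s=eyes.camera("side")
cv2.imwrite("pics/s14.png",cv2.resize(s[120:220,235:345],None,fx=5,fy=5,interpolation=cv2.INTER_CUBIC))
E
```

```text
t 19.53 tcp [ 0.4642 -0.0857  0.0288] head 94.0 w 0.0599 F [-0.1 -0.2 -0.5] tilt -1.000
tool move cm [-0.   -0.03  0.08] roll first -0.0
after roll move [-0.   -0.03  0.08] j7 1.85
```

View pics/s14.png

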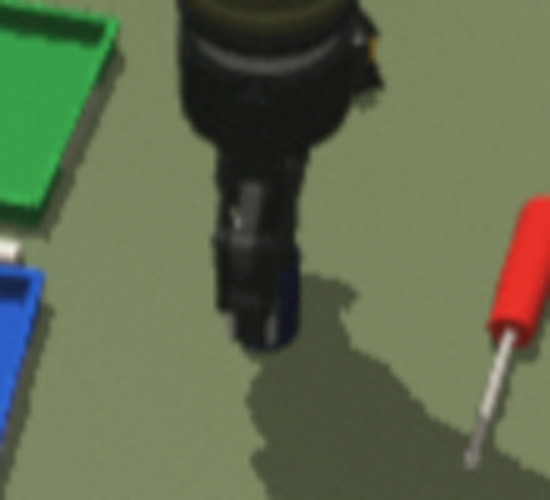

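Request:
{"api": "arm_command", "payload": {"moves": [[[0,0,0],0,0.5],[[0,0,0],0,0.4],[[0,0,0],0,0.3],[[0,0,0],0,0.2],[[0,0,0],0,0.2],[[0,0,0],0,0.2],[[0,0,0],0,0.2]]}}

```text
time_s: 20.17
tool_pos: [0.4647, -0.0857, 0.0296]
eef_rot: [-0.035, 0.999, 0.0, 0.001]
contact_force: [-0.7, -0.3, 5.1]
grip_width: 0.0337
```

Request:
{"api": "arm_command", "payload": {"moves": [[[0,0,-0.5],0,0.2],[[0,0,-1],0,0.2],[[0,0,-2],0,0.2],[[0,0,-2],0,0.2],[[0,0,-2],0,0.2],[[0,0,-2],0,0.2],[[0,0,-2],0,0.2],[[0,0,-1],0,0.2],[[0,0,0],0,0.2]]}}

```text
time_s: 20.92
tool_pos: [0.4656, -0.0857, 0.1565]
eef_rot: [-0.035, 0.999, 0.0, 0.003]
contact_force: [-0.1, 0.1, -0.9]
grip_width: 0.034
```

```bash
python3 - <<'E'
from h import *
import cv2
rel(.630,.213,.154,94)
s=eyes.camera("side")
cv2.imwrite("pics/s15.png",cv2.resize(s[80:220,215:355],None,fx=4,fy=4,interpolation=cv2.INTER_CUBIC))
E
```

```text
t 20.92 tcp [ 0.4656 -0.0857  0.1565] head 94.0 w 0.0340 F [-0.1  0.1 -0.9] tilt -1.000
tool move cm [-18.48  28.65   0.34] roll first 0.0
after roll move [-18.48  28.65   0.34] j7 1.76
```

View pics/s15.png

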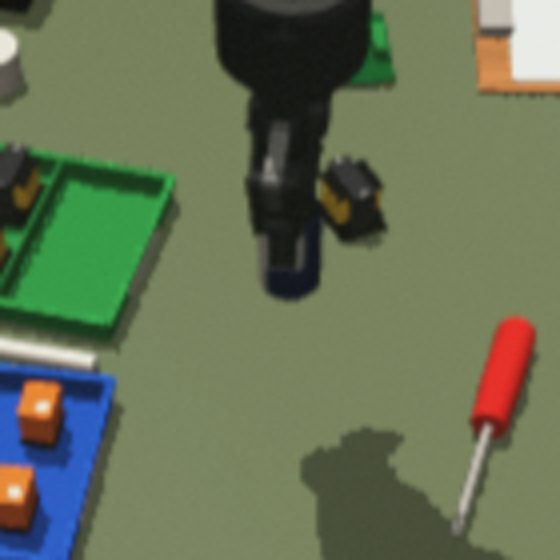

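Request:
{"api": "arm_command", "payload": {"moves": [[[-0.8,1.2,0],0,0.2],[[-1.6,2.5,0],0,0.2],[[-2,3.1,0],0,0.2],[[-2,3.1,0],0,0.2],[[-2,3.1,0],0,0.2],[[-2,3.1,0],0,0.2],[[-2,3.1,0],0,0.2],[[-2,3.1,0],0,0.2],[[-2,3.1,0],0,0.2],[[-1.5,2.3,0],0,0.2]]}}

```text
time_s: 21.8
tool_pos: [0.6227, 0.2083, 0.1509]
eef_rot: [-0.037, 0.999, 0.0, -0.002]
contact_force: [-0.4, -0.1, 0.1]
grip_width: 0.0342
```

Request:
{"api": "arm_command", "payload": {"moves": [[[-0.5,0.9,0],0,0.2],[[0,0,1],0,0.2],[[0,0,2],0,0.2],[[0,0,2],0,0.2],[[0,0,1.5],0,0.2],[[0,0,0.5],0,0.2],[[0,0,0],0,0.2],[[0,0,0],0,0.2]]}}

```text
time_s: 22.47
tool_pos: [0.6273, 0.2114, 0.0835]
eef_rot: [-0.034, 0.999, -0.0, -0.0]
contact_force: [0.3, -0.1, 0.0]
grip_width: 0.0342
```

```bash
python3 - <<'E'
from h import *
import cv2
rel(.630,.213,.033,94)
s=eyes.camera("side")
cv2.imwrite("pics/s16.png",cv2.resize(s[180:320,105:255],None,fx=4,fy=4,interpolation=cv2.INTER_CUBIC))
E
```

```text
t 22.47 tcp [0.6273 0.2114 0.0835] head 93.9 w 0.0342 F [ 0.3 -0.1  0. ] tilt -1.000
tool move cm [-0.28  0.14  5.05] roll first -0.1
after roll move [-0.28  0.14  5.05] j7 1.37
```

View pics/s16.png

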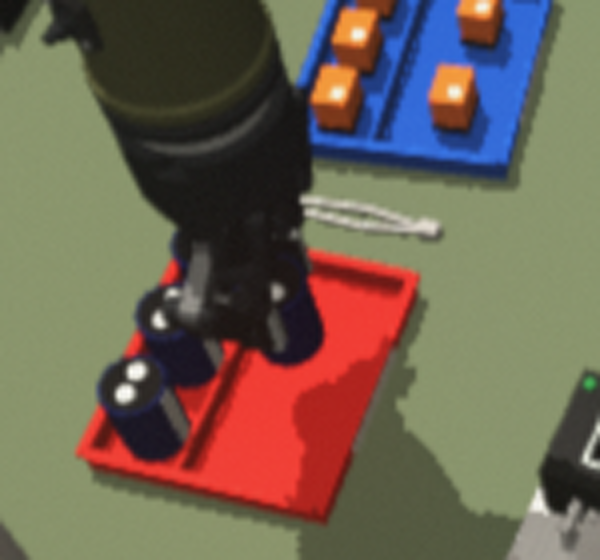

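Request:
{"api": "arm_command", "payload": {"moves": [[[0.3,0,0.8],0,0.2],[[0,0,1.1],0,0.2],[[0,0,1.1],0,0.2],[[0,0,0.9],0,0.2],[[0,0,0.5],0,0.2],[[0,0,0.2],0,0.2],[[0,0,0],0,0.2],[[0,0,0],0,0.2]]}}

```text
time_s: 23.18
tool_pos: [0.6249, 0.2124, 0.0379]
eef_rot: [-0.035, 0.999, 0.0, 0.0]
contact_force: [-0.2, -0.6, -0.1]
grip_width: 0.0345
```

Request:
{"api": "arm_command", "payload": {"moves": [[[0,0,0.3],0,0.2],[[0,0,0.15],0,0.2],[[0,0,0],0,0.2],[[0,0,0],0,0.2]]}}

```text
time_s: 23.52
tool_pos: [0.6247, 0.2124, 0.0334]
eef_rot: [-0.035, 0.999, 0.0, 0.0]
contact_force: [-0.1, -0.1, -1.8]
grip_width: 0.034
```

Request:
{"api": "arm_command", "payload": {"moves": [[[0,0,0.1],0,0.2],[[0,0,0],0,0.2],[[0,0,0],0,0.45],[[0,0,0],0,0.55],[[0,0,0],0,0.65],[[0,0,0],0,0.7],[[0,0,-0.5],0,0.7],[[0,0,-1.5],0,0.7],[[0,0,-2],0,0.7],[[0,0,-2],0,0.7]]}}

```text
time_s: 24.35
tool_pos: [0.6242, 0.2121, 0.0928]
eef_rot: [-0.035, 0.999, -0.0, -0.001]
contact_force: [0.9, 0.8, 0.1]
grip_width: 0.06
```

Request:
{"api": "arm_command", "payload": {"moves": [[[0,0,-2],0,0.7],[[0,0,-2],0,0.7],[[0,0,-2],0,0.7],[[1,-2,0],0,0.7],[[1,-2,0],0,0.7],[[0,0,0],0,0.7]]}}

```text
time_s: 24.85
tool_pos: [0.6072, 0.1654, 0.1535]
eef_rot: [-0.032, 0.999, -0.001, 0.0]
contact_force: [1.0, -1.7, 0.3]
grip_width: 0.0597
```

```bash
python3 - <<'E'
from h import *
import cv2
rel(.4656,-.2737,.15,-49.5)
s=eyes.camera("side")
cv2.imwrite("pics/s17.png",cv2.resize(s[180:320,105:255],None,fx=4,fy=4,interpolation=cv2.INTER_CUBIC))
E
```

```text
t 24.85 tcp [0.6072 0.1654 0.1535] head 93.7 w 0.0597 F [ 1.  -1.7  0.3] tilt -1.000
tool move cm [ 16.96 -42.91   0.46] roll first 143.2
after roll move [-39.29  24.19   0.46] j7 1.41
```

View pics/s17.png

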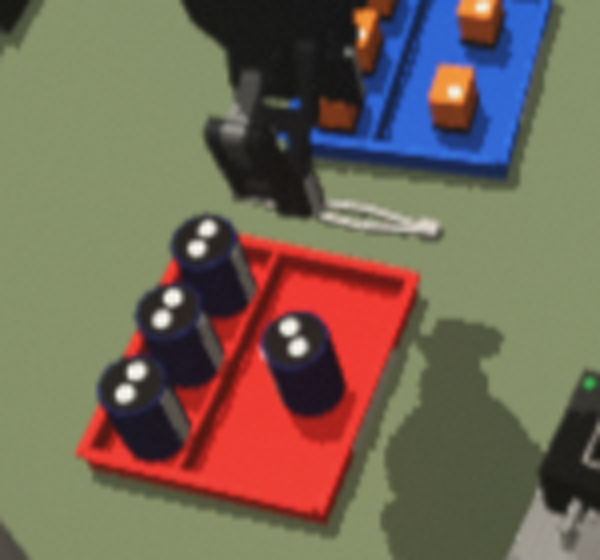

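Request:
{"api": "arm_command", "payload": {"moves": [[[0.7,-1.8,0],0,0.7],[[1.3,-3.3,0],0,0.7],[[1.4,-3.6,0],0,0.7],[[1.4,-3.6,0],0,0.7],[[1.4,-3.6,0],0,0.7],[[1.4,-3.6,0],0,0.7],[[1.4,-3.6,0],0,0.7],[[1.4,-3.6,0],0,0.7],[[1.4,-3.6,0],0,0.7],[[1.4,-3.6,0],0,0.7]]}}

```text
time_s: 25.73
tool_pos: [0.4993, -0.1773, 0.1528]
eef_rot: [-0.035, 0.999, 0.0, 0.001]
contact_force: [1.1, -0.5, -0.2]
grip_width: 0.06
```

Request:
{"api": "arm_command", "payload": {"moves": [[[1.4,-3.6,0],0,0.7],[[1,-2.4,0],0,0.7],[[0,0,0],7,0.7],[[0,0,0],7,0.7],[[0,0,0],7,0.7],[[0,0,0],7,0.7],[[0,0,0],7,0.7],[[0,0,0],7,0.7],[[0,0,0],7,0.7],[[0,0,0],7,0.7]]}}

```text
time_s: 26.57
tool_pos: [0.4804, -0.2373, 0.1526]
eef_rot: [0.441, 0.898, 0.0, 0.0]
contact_force: [0.3, -0.2, -0.1]
grip_width: 0.0596
```

Request:
{"api": "arm_command", "payload": {"moves": [[[0,0,0],7,0.7],[[0,0,0],7,0.7],[[0,0,0],7,0.7],[[0,0,0],7,0.7],[[0,0,0],7,0.7],[[0,0,0],7,0.7],[[0,0,0],7,0.7],[[0,0,0],7,0.7],[[0,0,0],7,0.7],[[0,0,0],7,0.7]]}}

```text
time_s: 27.4
tool_pos: [0.4804, -0.2372, 0.1526]
eef_rot: [0.876, 0.483, 0.0, 0.0]
contact_force: [0.6, -0.4, 0.6]
grip_width: 0.06
```

Request:
{"api": "arm_command", "payload": {"moves": [[[0,0,0],7,0.7],[[0,0,0],7,0.7],[[0,0,0],3,0.7],[[0,0,0],0,0.7],[[0,0,0],0,0.7]]}}

```text
time_s: 27.82
tool_pos: [0.4802, -0.2374, 0.1525]
eef_rot: [0.936, 0.351, 0.0, 0.0]
contact_force: [0.2, -0.3, -0.1]
grip_width: 0.0598
```

```bash
python3 - <<'E'
from h import *
import cv2
rel(.4656,-.2737,.1,-49.5)
E
```

```text
t 27.82 tcp [ 0.4802 -0.2374  0.1525] head -48.9 w 0.0598 F [ 0.2 -0.3 -0.1] tilt -1.000
tool move cm [-3.49  1.77  5.25] roll first 0.6
after roll move [-3.47  1.81  5.25] j7 -0.32
```

Request:
{"api": "arm_command", "payload": {"moves": [[[-1.2,0.6,0],0.6,0.7],[[-1.2,0.6,0],0,0.7],[[-1.1,0.6,0],0,0.7],[[0,0,1],0,0.7],[[0,0,1.5],0,0.7],[[0,0,1.5],0,0.7],[[0,0,1.5],0,0.7],[[0,0,1],0,0.7],[[0,0,0],0,0.7],[[0,0,0],0,0.7]]}}

```text
time_s: 28.65
tool_pos: [0.4644, -0.2742, 0.0868]
eef_rot: [0.938, 0.345, -0.001, -0.0]
contact_force: [1.1, -0.9, -0.3]
grip_width: 0.0598
```

```bash
python3 - <<'E'
from h import *
import cv2
rel(.4656,-.2737,.014,-49.5)
s=eyes.camera("side")
cv2.imwrite("pics/s18.png",cv2.resize(s[70:190,245:365],None,fx=5,fy=5,interpolation=cv2.INTER_CUBIC))
s=eyes.camera("top")
cv2.imwrite("pics/t18.png",cv2.resize(s[180:260,350:460],None,fx=5,fy=5,interpolation=cv2.INTER_CUBIC))
E
```

```text
t 28.65 tcp [ 0.4644 -0.2742  0.0868] head -49.6 w 0.0598 F [ 1.1 -0.9 -0.3] tilt -1.000
tool move cm [0.13 0.05 7.28] roll first -0.1
after roll move [0.13 0.05 7.28] j7 -0.18
```

View pics/s18.png

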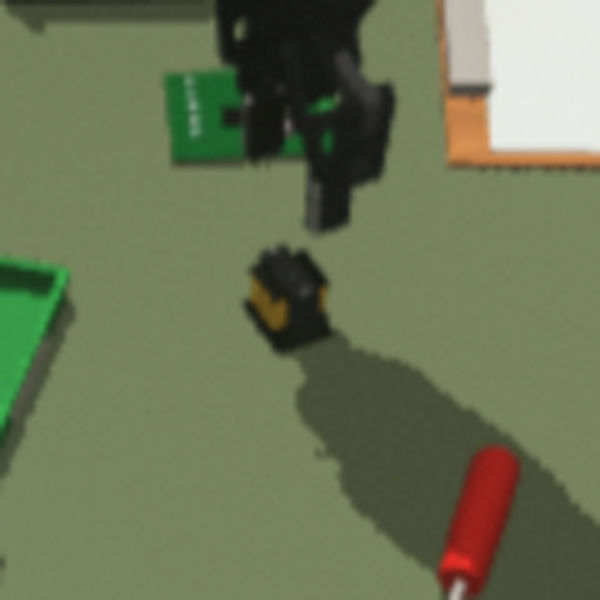

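View pics/t18.png

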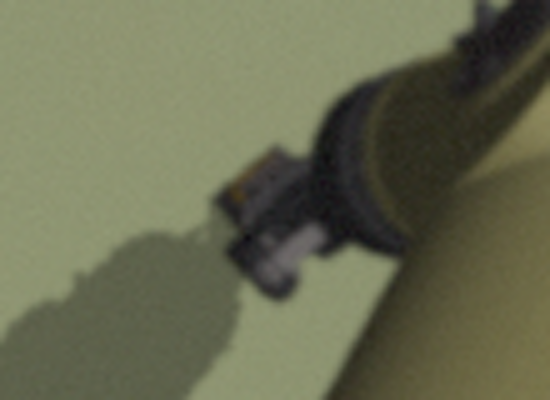

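Request:
{"api": "arm_command", "payload": {"moves": [[[0.1,0,0.7],0,0.7],[[0,0,1],0,0.7],[[0,0,1],0,0.7],[[0,0,0.9],0,0.7],[[0,0,0.4],0,0.7],[[0,0,0],0,0.7],[[0,0,0],0,0.7]]}}

```text
time_s: 29.33
tool_pos: [0.4653, -0.2737, 0.0469]
eef_rot: [0.939, 0.345, -0.0, -0.0]
contact_force: [-0.2, 0.0, 0.4]
grip_width: 0.0598
```

```bash
python3 - <<'E'
from h import *
import cv2
rel(.4656,-.2737,.014,-49.5)
s=eyes.camera("side")
cv2.imwrite("pics/s19.png",cv2.resize(s[90:160,265:345],None,fx=7,fy=7,interpolation=cv2.INTER_CUBIC))
E
```

```text
t 29.33 tcp [ 0.4653 -0.2737  0.0469] head -49.6 w 0.0598 F [-0.2  0.   0.4] tilt -1.000
tool move cm [0.03 0.02 3.29] roll first -0.1
after roll move [0.03 0.02 3.29] j7 -0.14
```

View pics/s19.png

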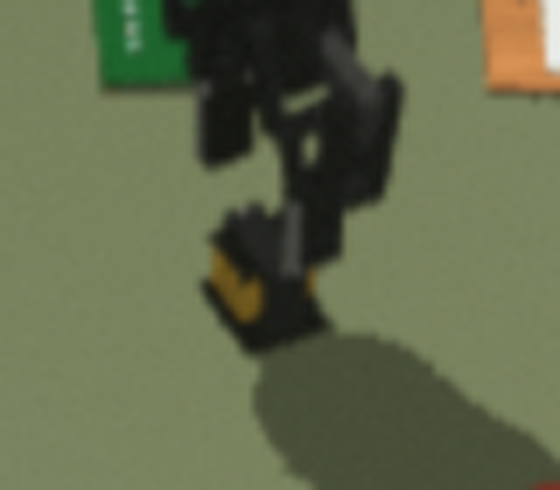

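Request:
{"api": "arm_command", "payload": {"moves": [[[0,0,0],0,0.85],[[0,0,0.4],0,0.85],[[0,0,0.6],0,0.85],[[0,0,0.6],0,0.85],[[0,0,0.4],0,0.85],[[0,0,0],0,0.85]]}}

```text
time_s: 29.88
tool_pos: [0.4647, -0.2732, 0.026]
eef_rot: [0.939, 0.345, -0.001, -0.001]
contact_force: [-0.6, -0.7, 0.6]
grip_width: 0.0726
```

Request:
{"api": "arm_command", "payload": {"moves": [[[0,0,0.5],0,0.85],[[0,0,0.5],0,0.85],[[0,0,0.3],0,0.85],[[0,0,0],0,0.85],[[0,0,0],0,0.85]]}}

```text
time_s: 30.3
tool_pos: [0.4654, -0.2737, 0.0141]
eef_rot: [0.939, 0.345, -0.0, -0.0]
contact_force: [-0.3, 0.5, 0.3]
grip_width: 0.0724
```

```bash
python3 - <<'E'
from h import *
import cv2
rel(.4656,-.2737,.014,-49.5)
s=eyes.camera("side")
cv2.imwrite("pics/s20.png",cv2.resize(s[90:160,265:345],None,fx=7,fy=7,interpolation=cv2.INTER_CUBIC))
E
```

```text
t 30.30 tcp [ 0.4654 -0.2737  0.0141] head -49.6 w 0.0724 F [-0.3  0.5  0.3] tilt -1.000
tool move cm [0.01 0.02 0.01] roll first -0.1
after roll move [0.01 0.02 0.01] j7 -0.10
```

View pics/s20.png

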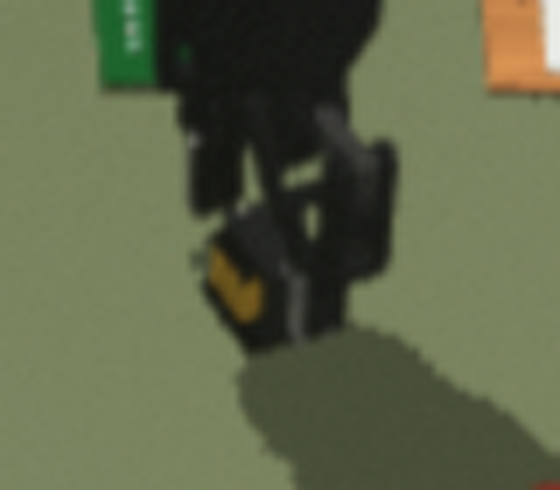

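Straddled. Gripping at 45 N.

Request:
{"api": "arm_command", "payload": {"moves": [[[0,0,0],0,0.65],[[0,0,0],0,0.55],[[0,0,0],0,0.45],[[0,0,0],0,0.35],[[0,0,0],0,0.25],[[0,0,0],0,0.25],[[0,0,0],0,0.25],[[0,0,0],0,0.25]], "grip_force": 45}}

```text
time_s: 31.02
tool_pos: [0.4661, -0.274, 0.0149]
eef_rot: [0.939, 0.345, 0.0, 0.0]
contact_force: [0.0, -0.2, 5.6]
grip_width: 0.0411
```

Request:
{"api": "arm_command", "payload": {"moves": [[[0,0,-0.4],0,0.25],[[0,0,-1],0,0.25],[[0,0,-2],0,0.25],[[0,0,-2],0,0.25],[[0,0,-2],0,0.25],[[0,0,-2],0,0.25],[[0,0,-1],0,0.25],[[0,0,0],0,0.25]]}}

```text
time_s: 31.68
tool_pos: [0.4669, -0.2743, 0.1207]
eef_rot: [0.938, 0.345, 0.002, 0.001]
contact_force: [1.3, -0.4, -2.4]
grip_width: 0.041
```

```bash
python3 - <<'E'
from h import *
import cv2
rel(.627,-.197,.115,-90)
s=eyes.camera("side")
cv2.imwrite("pics/s21.png",cv2.resize(s[50:160,245:355],None,fx=5,fy=5,interpolation=cv2.INTER_CUBIC))
E
```

```text
t 31.68 tcp [ 0.4669 -0.2743  0.1207] head -49.6 w 0.0410 F [ 1.3 -0.4 -2.4] tilt -1.000
tool move cm [17.2   4.49  0.63] roll first 40.4
after roll move [16.01 -7.73  0.63] j7 -0.22
```

View pics/s21.png

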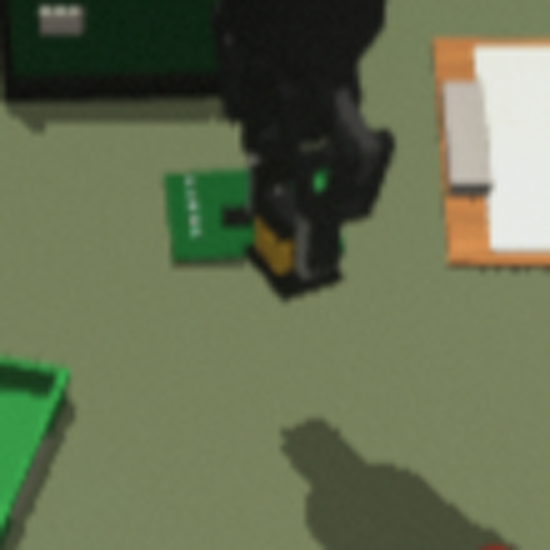

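Request:
{"api": "arm_command", "payload": {"moves": [[[0,0,0],5,0.25],[[0,0,0],6,0.25],[[0,0,0],6,0.25],[[0,0,0],6,0.25],[[0,0,0],6,0.25],[[0,0,0],6,0.25],[[0,0,0],6,0.25],[[1.5,-0.8,0],0,0.25],[[2,-1,0],0,0.25],[[2,-1,0],0,0.25]]}}

```text
time_s: 32.57
tool_pos: [0.5211, -0.2451, 0.1169]
eef_rot: [1.0, -0.005, -0.001, -0.001]
contact_force: [0.4, -0.1, -1.0]
grip_width: 0.0408
```

Request:
{"api": "arm_command", "payload": {"moves": [[[2,-1,0],0,0.25],[[2,-1,0],0,0.25],[[2,-1,0],0,0.25],[[2,-1,0],0,0.25],[[2,-1,0],0,0.25],[[0.5,-0.4,0],0,0.25],[[0,0,1],0,0.25],[[0,0,2],0,0.25],[[0,0,1.5],0,0.25],[[0,0,0],0,0.25]]}}

```text
time_s: 33.4
tool_pos: [0.6223, -0.193, 0.0685]
eef_rot: [1.0, -0.006, -0.004, -0.001]
contact_force: [-0.2, 0.8, -1.9]
grip_width: 0.041
```

```bash
python3 - <<'E'
from h import *
import cv2
rel(.627,-.197,.018,-92)
s=eyes.camera("side")
cv2.imwrite("pics/s22.png",cv2.resize(s[70:180,165:295],None,fx=5,fy=5,interpolation=cv2.INTER_CUBIC))
E
```

```text
t 33.40 tcp [ 0.6223 -0.193   0.0685] head -90.7 w 0.0410 F [-0.2  0.8 -1.9] tilt -1.000
tool move cm [0.51 0.41 5.04] roll first 1.3
after roll move [0.52 0.4  5.04] j7 -1.00
```

View pics/s22.png

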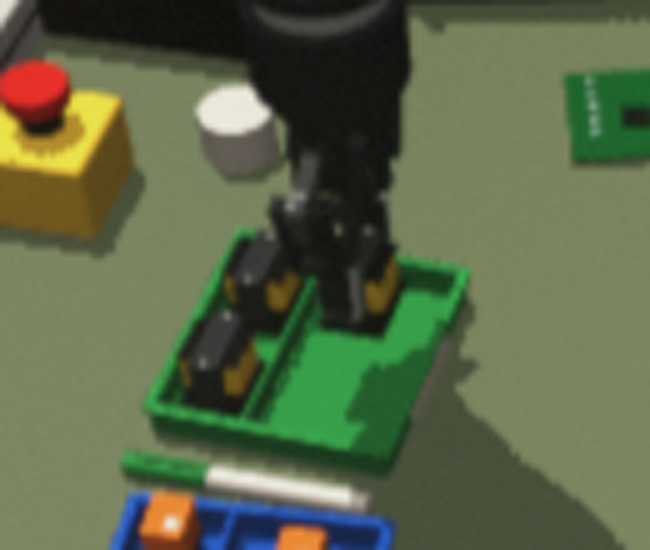

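Request:
{"api": "arm_command", "payload": {"moves": [[[0.2,0.2,0.8],0,0.25],[[0,0,1],0,0.25],[[0,0,1],0,0.25],[[0,0,0.8],0,0.25],[[0,0,0.4],0,0.25],[[0,0,0.2],0,0.25],[[0,0,0],0,0.25],[[0,0,0],0,0.25]]}}

```text
time_s: 34.12
tool_pos: [0.6286, -0.1955, 0.0315]
eef_rot: [1.0, -0.005, 0.0, 0.0]
contact_force: [0.0, 0.3, -1.7]
grip_width: 0.0409
```

```bash
python3 - <<'E'
from h import *
import cv2
rel(.627,-.197,.018,-92)
s=eyes.camera("side")
cv2.imwrite("pics/s23.png",cv2.resize(s[70:180,165:295],None,fx=5,fy=5,interpolation=cv2.INTER_CUBIC))
E
```

```text
t 34.12 tcp [ 0.6286 -0.1955  0.0315] head -90.6 w 0.0409 F [ 0.   0.3 -1.7] tilt -1.000
tool move cm [-0.16  0.16  1.35] roll first 1.4
after roll move [-0.16  0.16  1.35] j7 -0.98
```

View pics/s23.png

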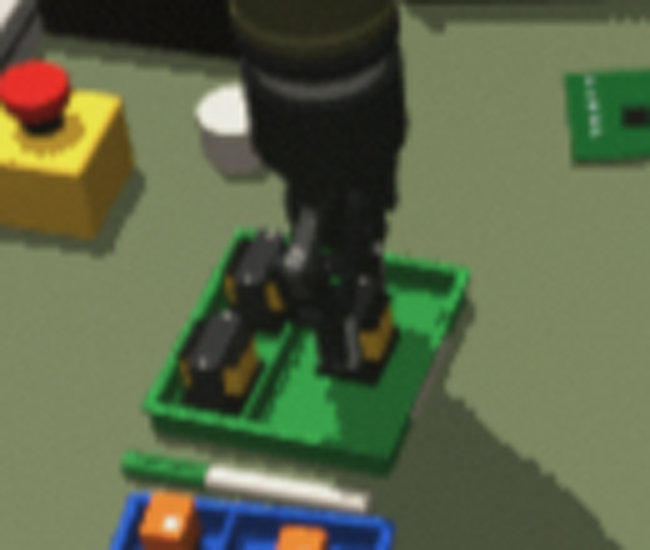

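Request:
{"api": "arm_command", "payload": {"moves": [[[-0.3,0,0.3],0,0.25],[[0,0,0.4],0,0.25],[[0,0,0.3],0,0.25],[[0,0,0.2],0,0.25],[[0,0,0],0,0.25],[[0,0,0],0,0.25]]}}

```text
time_s: 34.67
tool_pos: [0.6253, -0.1953, 0.0191]
eef_rot: [1.0, -0.005, -0.0, -0.0]
contact_force: [-0.1, 0.9, -1.3]
grip_width: 0.041
```

Request:
{"api": "arm_command", "payload": {"moves": [[[0,0,0.1],0,0.25],[[0,0,0.05],0,0.25],[[0,0,0],0,0.25],[[0,0,0],0,0.25]]}}

```text
time_s: 35.0
tool_pos: [0.6255, -0.1954, 0.018]
eef_rot: [1.0, -0.005, 0.0, 0.0]
contact_force: [-0.4, -0.4, -0.3]
grip_width: 0.0411
```

Request:
{"api": "arm_command", "payload": {"moves": [[[0,0,0],0,0.53],[[0,0,0],0,0.58],[[0,0,0],0,0.65],[[0,0,0],0,0.7],[[0,0,-0.5],0,0.7],[[0,0,-1],0,0.7],[[0,0,-2],0,0.7],[[0,0,-2],0,0.7],[[0,0,-2],0,0.7],[[0,0,-2],0,0.7]]}}

```text
time_s: 35.83
tool_pos: [0.6255, -0.1956, 0.1148]
eef_rot: [1.0, -0.005, 0.0, 0.0]
contact_force: [0.0, -0.0, -0.2]
grip_width: 0.0597
```

Request:
{"api": "arm_command", "payload": {"moves": [[[0,0,-2],0,0.7],[[0,0,-2],0,0.7],[[-2,1,0],0,0.7],[[-3,1.5,0],0,0.7],[[-3,2,0],0,0.7],[[-3,2,0],0,0.7],[[-2,2,0],0,0.7],[[0,2,0],0,0.7],[[0,0,0],0,0.7],[[0,0,0],0,0.7]]}}

```text
time_s: 36.67
tool_pos: [0.4939, -0.3003, 0.1539]
eef_rot: [1.0, -0.007, 0.001, 0.0]
contact_force: [-0.1, 0.7, 0.0]
grip_width: 0.0595
```

```bash
python3 - <<'E'
from h import *
import cv2
rel(.5,-.3,.2,-92)
s=eyes.camera("side");cv2.imwrite("pics/s24.png",cv2.resize(s[100:320,120:270],None,fx=2.7,fy=2.7,interpolation=cv2.INTER_CUBIC))
t=eyes.camera("top");cv2.imwrite("pics/t24.png",cv2.resize(t[105:190,165:415],None,fx=3.2,fy=3.2,interpolation=cv2.INTER_CUBIC))
E
```

```text
t 36.67 tcp [ 0.4939 -0.3003  0.1539] head -90.8 w 0.0595 F [-0.1  0.7  0. ] tilt -1.000
tool move cm [ 0.61 -0.04 -4.61] roll first 1.2
after roll move [ 0.61 -0.05 -4.61] j7 -0.85
```

View pics/s24.png

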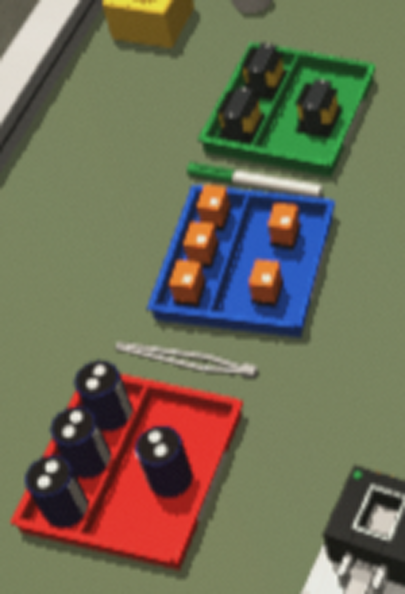

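View pics/t24.png

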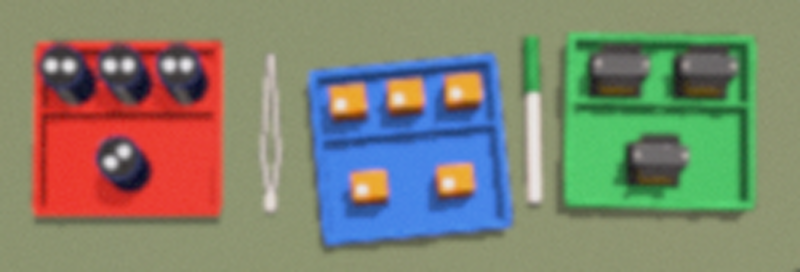

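All four parts stand in the right front compartments: capacitor at (122,163), relays at (369,186) and (455,180), transformer at (658,160) in the top crop. The arm is clear, so I'm handing in.

```bash
python3 -c "
from plant import bot
print(bot.close_job())"
```

```text
the job is handed in; nothing more can be done
None
```

I pressed the ejector lever to its stop, which took about 24 N and raised the relay clear of the block. I then moved the relays to the blue tray, the capacitor to the red tray and the transformer to the green tray. I handed the job in at about 37 s of the 112 s allowed.

The last side and top views showed all four parts upright and released in the free front compartments, with the gripper empty and clear of everything. No verdict was reported.

- **Lever angle:** I had no direct reading of it. I judged it fully down from the stop force and from the pictures of the raised relay.
- **Camera disagreement:** the two cameras differed by 2 to 5 mm in y. I used the average of the two, and every grasp worked the first time.

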